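# Tip the square tin over onto the work bed and press it home

## Task

Slide the standing square tin across until its foot bears squarely along the front edge of the low wooden bed, then push it high up so that it tips over that edge and comes to lie on its side on the bed, lid towards the steel fence. Then slide it fully home, lid flat against the fence near the fence's middle, press it there for a moment with about ten newtons, and let go. The tin dents: never push on it with more than twenty newtons, and leave the other things on the bench where they are.

Things in the scene. Friction and masses are not known exactly. Their poses are not given: they have to be found in the camera images.
- tin: closed square sheet-steel tin, 92 x 92 mm, 140 mm tall, standing lid up; rigid, 0.4 to 0.75 kg, balanced at mid-height, too wide to grip; sliding it takes 2 to 7 N, and fingers stick to its sides. Origin: centre of its foot (underside); z from foot to lid, x and y square to its sides. Starts 15 to 60 mm before the bed's front edge, turned up to 0.2 rad from square, up to 12 mm off the bed's centre line
- tin_lid (a point): centre of the top face of the tin's lid, 140 mm from the tin's origin along its z
- bed_edge (a point): middle of the top of the bed's front edge. The bed is a fixed wooden board 12 mm high with upright sides, 150 mm wide (its x), reaching 168 mm along its y from this edge to the fence; the upright front edge is the low stop for the tin's foot. Axes: x across, y from front edge to fence, z up
- fence_face (a point): point on the steel fence, a fixed rigid upright plate across the far end of the bed, 150 mm wide, top 70 mm over the bench: middle of the face that looks at the front edge (168 mm from it), 58 mm over the bench, as high as the lid centre of the lying tin; axes as bed_edge
- fence: the same fence plate; origin at bench height under the middle of its face, axes as bed_edge
- round_tin: round lidded tin, 72 mm across, 85 mm tall, standing beside the bed; to be left alone; origin at the centre of its underside
- low_tin: low round tin, 60 mm across, 45 mm tall, standing beside the bed; to be left alone; origin at the centre of its underside
- oil: oil bottle, 56 mm across, 150 mm tall; to be left alone; origin at the centre of its underside
- spool: steel spool, 60 mm across, 44 mm tall, behind the fence; to be left alone; origin at the centre of its underside
There are look-alikes about, which are no part of the job. What is shaped like the tin but blue is not meant.

How it is judged:
On the way, in this order (a step that is already met when the one before it is completed fails the run):
1. the tin, still upright, stands with its foot squarely against the bed's front edge (gap under 4 mm, within 0.06 rad of square) (angle between tin's own z axis and vertical below 0.06 rad and y of tin in the frame of bed_edge between -0.05 and -0.04 m and angle between the y axis of tin and the y axis of bed_edge, either way round below 0.06 rad), for 0.2 s.
2. the tin lies at rest on its side on the bed, lid towards the fence (angle between tin's own z axis and vertical between 1.52 and 1.62 rad and z of tin in the frame of bed_edge between 0.04 and 0.052 m and linear speed of tin below 0.05 m/s and y of tin_lid in the frame of bed_edge above 0.07 m), for 0.2 s.
3. the lid is pressed flat against the fence with more than 5 N (angle between tin's own z axis and vertical between 1.52 and 1.62 rad and z of tin in the frame of bed_edge between 0.04 and 0.052 m and y of tin_lid in the frame of fence_face between -0.003 and 0.003 m and angle between the z axis of tin and the y axis of bed_edge, either way round below 0.04 rad and x of tin_lid in the frame of fence_face between -0.03 and 0.03 m and contact force between tin and fence above 5 N), for 0.3 s.
At the end, for the whole second after the job is handed in: the tin lies still, flat on its side on the bed, its lid against the fence (gap under 3 mm, within 0.04 rad of square, lid centre within 30 mm of the fence's middle) (angle between tin's own z axis and vertical between 1.52 and 1.62 rad and z of tin in the frame of bed_edge between 0.04 and 0.052 m and y of tin_lid in the frame of fence_face between -0.003 and 0.003 m and angle between the z axis of tin and the y axis of bed_edge, either way round below 0.04 rad and x of tin_lid in the frame of fence_face between -0.03 and 0.03 m and linear speed of tin below 0.01 m/s); the robot touches nothing.
It fails at once if the robot pushes on the tin with more than 20 N (contact force between any of the arm, the fingers and tin above 20 N).
It fails at once if another thing on the bench is moved by more than 15 mm (distance of any of round_tin, low_tin, oil, spool from where it was at the start of the episode above 0.015 m).
It also fails if it takes over 72 s, if anything falls off the work surface, if the arm or the gripper's body presses on something with over 40 N, if the wrist force passes 120 N, or if a joint passes its speed limit or range.

## Robot

A 7-joint arm with a two-finger parallel gripper is mounted at the origin on the work surface. World frame = base frame: x ahead of the robot, y to its left, z up, the work surface at z = 0. Lengths are in m, angles in rad, forces in N, time in s.
With the tool pointing down it reaches from about 0.35 to 0.9 m from the base axis. Payload 8.1 kg.
Tool frame: the origin (TCP) lies at the very end of the fingers, on their centre line; the grasp point (between the pads) lies 19 mm behind it; z points along the fingers, x is the direction in which the jaws open and shut, and the axes are right-handed (so a half turn about z gives the same grasp; the last joint's range is limited). The gripper opens to 92 mm and grips with 3 to 60 N. Pads are 19 mm wide; open, the fingers measure 130 mm over their backs; the gripper's body (75 mm by 190 mm) begins 47 mm behind the grasp point.
Start: joints at [1.102, 0.434, 0.025, 1.573, -0.012, 1.134, -0.075], TCP at [0.224, -0.584, 0.227] pointing down, gripper open.
Joint ranges: [-2.62, 2.62], [-0.44, 2.09], [-1.27, 1.32], [0.08, 2.57], [-1.32, 4.46], [0.12, 2], [-2.74, 2.74]. Speed limits (rad/s): [2.22, 2.22, 3.01, 3.01, 3.14, 3.14, 3.14].

## Interface

Orientations are given as a rotation vector (axis times angle).
In Python, from cell import status, viewer, arm gives the robot as it stands.
- The arm moves only by the tool jog_arm, never from a script. Its argument "commands" is text: rows parted by semicolons, each of 7 numbers parted by spaces: the closure, from -1 (fully open) to 1 (shut), then the shift along the world's x, y, z normalised to -1 to 1, where 1 is 0.3 m, then the turn, a rotation vector about the world's x, y, z normalised to -1 to 1, where 1 is 2 pi rad. In form: jaw dx dy dz wx wy wz; .... A call has exactly 5 rows; each row shifts and turns the commanded pose from where the row before left it; what a row does not reach is not made up. A row lasts 1/10 s, in which the tool goes at most 50 mm and 8.59 degrees, less where a joint would pass 70% of its speed; a pose out of reach is approached as far as the arm can. A call with a number of a shift or a turn outside -1 to 1 is refused whole. A call with a gripper value outside its range is refused whole. The fingers move at their own pace and stop on an object; "force" is the grip in N (left out, the last holds). Time passes only in rows, so rows that do not move let the fingers close, or fill a call up. It gives the time, the measured TCP pose, the force and the opening at its end, in the units of the state.
- status.observe(): the state, without advancing time (a new reading comes with each control period).
- viewer.get_image(name): name is "scene" or "top" or "wrist"; returns a dict with "pixels" (384x512x3 uint8, red, green, blue), "z_map" (384x512 float32, m along the optical axis (not along the pixel's ray), 0 where there is no reading), "camera_matrix" (3x3 intrinsics, pixels), "k1" (the pictures are not rectified: a ray, as slopes to the right and down, at radius r is drawn at 1 + k1 r^2 times it, then the intrinsics apply), "R" (3x3) and "t" (3): a world point X has camera coordinates R X + t. Camera axes: x right, y down, z forward; pixel columns grow to the right and rows downward; lengths in m; the calibration is good to about 2 mm. A picture is of the moment at which its call begins.
- arm.sign_off(): hands the job in, once; it reports no verdict.
The state is a dict: "clock": time; "joints": joint angles; "dq": joint speeds; "joint_efforts": joint torques, N m; "position": TCP position; "ee_rot": TCP orientation; "force": force on the tool from outside, world axes, zero at the start; "ft_torque": the same for the moment, N m; "width": opening from 0.0 (shut) to 1.0 (fully open).
Only numpy, scipy, OpenCV 4.12 (cv2) and the standard library are available. Lean on these libraries where they do the work, as an engineer would, in place of code of your own. Each camera call takes 0.05 s, during which the arm holds its last target. There are 200 camera calls.

## Working session

There is one attempt and no reset: what is moved stays moved. The work goes in short steps, Python scripts to look and compute and a tool call to move; the robot and the scene stay as the last step left them, time stands still between calls to the robot, and variables do not carry over. Pictures are saved under pics/ and viewed, about 8 in all and at most 12, crops included, and the job is handed in when it is done.

Besides the shell and the picture viewer there is one more tool, called after ">>>" as name(argument=value, ...), one argument or row to a line, values as JSON. jog_arm: Moves the arm, as the interface text tells. Scaled input: -1 to 1 covers 0.3 m each way for a shift and 2 pi rad each way for a turn. Its arguments: {"type":"object","properties":{"commands":{"type":"string"},"force":{"type":"number"}},"required":["commands"]}

```bash
ls; mkdir -p pics
cat > h.py <<'E'
import numpy as np, cv2
from cell import status, viewer, arm
def grab(n,save=None):
    im=viewer.get_image(n)
    if save: cv2.imwrite('pics/'+save,im['pixels'][:,:,::-1])
    return im
def rays(im,uv):
    K=np.array(im['camera_matrix']);uv=np.atleast_2d(uv).astype(float)
    d=(uv-K[:2,2])/[K[0,0],K[1,1]]; s=d.copy()
    for _ in range(20): s=d/(1+im['k1']*(s**2).sum(1,keepdims=True))
    return np.c_[s,np.ones(len(s))]
def world(im,c,z=None):
    R=np.array(im['R']);t=np.array(im['t']);o=-R.T@t; D=c@R
    if z is None: return o,D
    return o+D*((z-o[2])/D[:,2])[:,None]
def cloud(im):
    v,u=np.mgrid[:384,:512]; c=rays(im,np.c_[u.ravel(),v.ravel()])
    Z=im['z_map'].ravel()[:,None]; o,D=world(im,c)
    P=(o+D*Z).reshape(384,512,3); P[im['z_map']==0]=np.nan
    return P
E
python3 - <<'E'
from h import *
s=status.observe();print(s['clock'],s['position'],s['ee_rot'],s['force'])
a=grab('top','top1.png');b=grab('scene','sc1.png')
cv2.imwrite('pics/both.png',cv2.resize(np.hstack([a['pixels'],b['pixels']])[:,:,::-1],(800,300)))
for n,i in(('t',a),('s',b)):
    print(n,i['camera_matrix'],i['k1'],-np.array(i['R']).T@i['t'], (i['z_map']>0).mean())
E
```

```text
pics
0.0 [ 0.22334734 -0.58320963  0.22596273] [-2.58778514e+00  1.77996691e+00  2.06974280e-03] [-0.24523922  0.30671202 -0.87398093]
t [[499.96633126   0.         252.87068781]
 [  0.         499.96633126 192.48937625]
 [  0.           0.           1.        ]] -0.03841332157188794 [0.36346086 0.09610729 1.3125457 ] 0.9960581461588541
s [[391.17531492   0.         256.05998481]
 [  0.         391.17531492 192.01226169]
 [  0.           0.           1.        ]] 0.00726609555467857 [0.815986   0.1592365  0.91275855] 0.9961293538411459
```

View pics/top1.png

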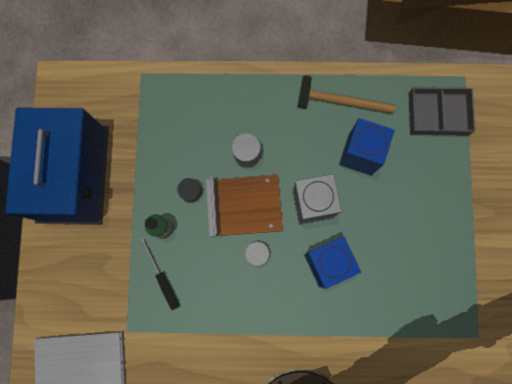

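View pics/sc1.png

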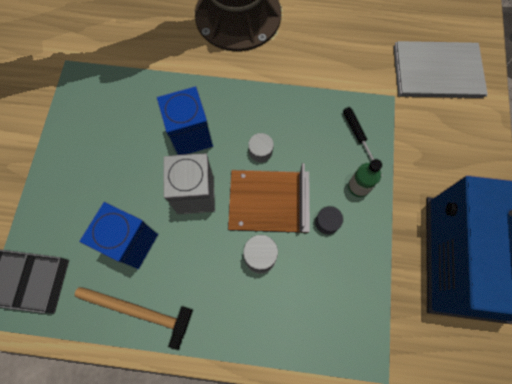

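The top view shows the grey tin at px (318,197). The bed is at (248,205) and the fence on its left at (211,207). The round tin is at (246,150), the low tin at (257,253), the oil at (157,226) and the spool at (190,190). The blue look-alikes are at (367,147) and (334,262).

```bash
cat > m.py <<'E'
from h import *
def rect(mask,im,z):
    cs,_=cv2.findContours(mask.astype(np.uint8),cv2.RETR_EXTERNAL,cv2.CHAIN_APPROX_NONE)
    c=max(cs,key=cv2.contourArea)[:,0,:]
    W=world(im,rays(im,c),z)[:,:2]
    r=cv2.minAreaRect((W*1000).astype(np.float32)); b=cv2.boxPoints(r)
    return np.round(r[0],1),np.round(r[1],1),round(r[2],2),np.round(b,1).tolist()
E
python3 - <<'E'
from m import *
for n in('top','scene'):
    im=grab(n);P=cloud(im);z=P[...,2];hsv=cv2.cvtColor(im['pixels'],cv2.COLOR_RGB2HSV);S=hsv[...,1];H=hsv[...,0]
    near=(abs(P[...,0]-.5)<.4)
    m=(z>.125)&(z<.155)&(S<70)&near
    m=cv2.morphologyEx(m.astype(np.uint8),cv2.MORPH_OPEN,np.ones((5,5)))
    print(n,'tin z',np.nanmedian(z[m>0]),rect(m,im,.14))
    m=(H<22)&(S>100)&(z>.003)&(z<.025)
    m=cv2.morphologyEx(m.astype(np.uint8),cv2.MORPH_CLOSE,np.ones((7,7)));m=cv2.morphologyEx(m,cv2.MORPH_OPEN,np.ones((5,5)))
    print('bed z',np.nanmedian(z[m>0]),rect(m,im,.012))
    m=(z>.06)&(z<.075)&(S<70)
    m=cv2.morphologyEx(m.astype(np.uint8),cv2.MORPH_OPEN,np.ones((3,3)))
    print('fence z',np.nanmedian(z[m>0]),rect(m,im,.07))
    for nm,lo,hi in(('h>.08',.076,.095),('.04',.038,.05)):
        m=((z>lo)&(z<hi)).astype(np.uint8);k,l,st,ce=cv2.connectedComponentsWithStats(m)
        for i in range(1,k):
            if st[i,4]>150: print(nm,st[i,4],np.nanmedian(P[l==i],axis=0).round(3))
E
```

```text
top tin z 0.14127997490463406 (array([546.1, -27.2]), array([94.2, 94.5]), 11.27, [[490.70001220703125, 9.899999618530273], [509.1000061035156, -82.80000305175781], [601.5, -64.4000015258789], [583.0, 28.299999237060547]])
bed z 0.0010823697255177844 (array([508.5,  82.4]), array([ 865.3, 1318.7]), 0.15, [[74.19999694824219, 740.5999755859375], [77.5, -578.0], [942.7999877929688, -575.7999877929688], [939.5, 742.7999877929688]])
fence z 0.06972618676671893 (array([568. , 230.4]), array([28.2,  5.1]), 1.76, [[553.9000244140625, 232.5], [554.0, 227.5], [582.2000122070312, 228.3000030517578], [582.0999755859375, 233.39999389648438]])
h>.08 197 [0.65  0.534 0.085]
h>.08 652 [0.678 0.148 0.085]
.04 332 [ 0.76  -0.405  0.044]
.04 403 [0.575 0.296 0.045]
.04 445 [0.412 0.117 0.045]
scene tin z 0.14030803599563824 (array([550.9, -24.7]), array([98.5, 93.6]), 11.14, [[493.5, 11.699999809265137], [511.6000061035156, -80.0999984741211], [608.2999877929688, -61.099998474121094], [590.2000122070312, 30.700000762939453]])
bed z 0.0009956789689224976 (array([242.6,  64.3]), array([ 581.2, 1405.2]), 7.33, [[-135.3000030517578, 724.0999755859375], [44.0, -669.5999755859375], [620.5, -595.5], [441.20001220703125, 798.2000122070312]])
fence z 0.06941589032395284 (array([538.2, 228.6]), array([147.1,   4.6]), 5.06, [[464.70001220703125, 224.39999389648438], [465.1000061035156, 219.8000030517578], [611.5999755859375, 232.8000030517578], [611.2000122070312, 237.39999389648438]])
h>.08 309 [0.067 0.015 0.085]
h>.08 159 [ 0.435 -0.046  0.085]
h>.08 499 [0.638 0.536 0.085]
h>.08 927 [0.683 0.15  0.085]
.04 152 [0.079 0.004 0.044]
.04 473 [0.418 0.118 0.045]
.04 268 [0.634 0.536 0.044]
.04 518 [0.58  0.298 0.044]
.04 435 [ 0.79  -0.311  0.044]
```

Run:
```python
from m import *
for n in('top','scene'):
    im=grab(n);P=cloud(im);z=P[...,2];hsv=cv2.cvtColor(im['pixels'],cv2.COLOR_RGB2HSV);S=hsv[...,1];H=hsv[...,0]
    roi=(abs(P[...,0]-.54)<.12)&(abs(P[...,1]-.14)<.15)
    m=((H<20)&(S>100)&(z>.004)&(z<.02)&roi).astype(np.uint8)
    m=cv2.morphologyEx(m,cv2.MORPH_CLOSE,np.ones((7,7)));m=cv2.morphologyEx(m,cv2.MORPH_OPEN,np.ones((5,5)))
    print('bed z',np.nanmedian(z[m>0]),rect(m,im,.012))
    m=((z>.06)&(z<.078)&roi&(P[...,1]>.19)).astype(np.uint8)
    print('fence z',np.nanmedian(z[m>0]),rect(m,im,.07))
    m=((z>.02)&(z<.062)&roi&(abs(P[...,0]-.54)<.06)&(P[...,1]>.19)).astype(bool)
    if m.sum()>20:
        q=P[m]; c=np.polyfit(q[:,0],q[:,1],1);print('face pts',m.sum(),c,np.polyval(c,.54))
    tin=P[(z>.02)&(z<.12)&(abs(P[...,0]-.546)<.09)&(abs(P[...,1]+.027)<.09)]
    print(len(tin), tin.min(0),tin.max(0))
```

```text
bed z 0.012739878952023886 (array([542.1, 139.8]), array([149. , 167.2]), 5.44, [[460.0, 216.0], [475.79998779296875, 49.5], [624.2000122070312, 63.599998474121094], [608.2999877929688, 230.10000610351562]])
fence z 0.07034150858137911 (array([533.1, 227. ]), array([150.6,   7.1]), 5.43, [[457.79998779296875, 223.39999389648438], [458.5, 216.3000030517578], [608.4000244140625, 230.60000610351562], [607.7000122070312, 237.60000610351562]])
face pts 240 [ 0.54648622 -0.046704  ] 0.24839856108055622
243 [ 0.49319403 -0.07986147  0.02067327] [0.58231606 0.02570783 0.11971005]
bed z 0.012057208149406917 (array([545.3, 142.4]), array([149.4, 166.7]), 5.29, [[463.29998779296875, 218.5], [478.6000061035156, 52.5], [627.2999877929688, 66.30000305175781], [612.0, 232.3000030517578]])
fence z 0.0692941367222295 (array([539.3, 228.7]), array([149.3,   4.6]), 5.06, [[464.70001220703125, 224.39999389648438], [465.1000061035156, 219.8000030517578], [613.9000244140625, 233.0], [613.5, 237.60000610351562]])
face pts 256 [ 0.58875146 -0.07149855] 0.246427243937329
677 [ 0.49844119 -0.0621442   0.02035923] [0.60377918 0.0279021  0.11973536]
```

Run:
```python
from m import *
th=np.radians(5.35);B=np.array([[np.cos(th),np.sin(th)],[-np.sin(th),np.cos(th)]])
for n in('top','scene'):
    im=grab(n);P=cloud(im);z=P[...,2];hsv=cv2.cvtColor(im['pixels'],cv2.COLOR_RGB2HSV)
    m=((hsv[...,0]>100)&(hsv[...,0]<130)&(hsv[...,1]>150)&(z>.1)&(z<.16)&(P[...,1]<.05)).astype(np.uint8)
    k,l,st,ce=cv2.connectedComponentsWithStats(m)
    for i in range(1,k):
        if st[i,4]>300:
            zz=np.nanpercentile(z[l==i],90)
            mm=(l==i)&(z>zz-.012)
            r=rect(mm,im,zz); print(n,zz,r[:3]); print(((np.array(r[3])/1000-[.5515,.058])@B.T).round(3).tolist())
```

```text
top 0.14412635913269695 (array([ 681.1, -153.9]), array([92.5, 93.1]), 71.47)
[[0.048, -0.246], [0.133, -0.284], [0.171, -0.2], [0.085, -0.162]]
top 0.14400159764904497 (array([392., -65.]), array([91.4, 92.8]), 25.23)
[[-0.229, -0.079], [-0.197, -0.167], [-0.111, -0.136], [-0.143, -0.048]]
scene 0.14248401496256605 (array([398.9, -62.6]), array([96.1, 90.1]), 25.38)
[[-0.224, -0.08], [-0.193, -0.165], [-0.103, -0.132], [-0.133, -0.047]]
scene 0.1420976054274155 (array([ 687.1, -151.6]), array([94.8, 91.1]), 71.63)
[[0.055, -0.246], [0.138, -0.283], [0.176, -0.196], [0.093, -0.16]]
```

>>> jog_arm(
  commands="1 0.09 0.13 0.04 0 0 -0.0218; 1 0.09 0.13 0.04 0 0 -0.0218; 1 0.09 0.13 0 0.02074 0.00194 0; 1 0.09 0.13 0 0.02074 0.00194 0; 1 0.09 0.13 0 0.02074 0.00194 0",
  force=20,
)

```text
clock: 0.9
position: [0.3598, -0.3873, 0.2522]
ee_rot: [-2.103, 1.916, 0.421]
force: [0.5, -1.1, -1.1]
width: 0.612
```

>>> jog_arm(
  commands="1 0.09 0.13 0 0.02074 0.00194 0; 1 0.09 0.13 0 0.02074 0.00194 0; 1 0.09 0.13 0 0.02074 0.00194 0; 1 0.09 0.13 0 0 0 0; 1 0 0 0 0 0 0",
)

```text
clock: 1.4
position: [0.4698, -0.2262, 0.2506]
ee_rot: [-1.855, 1.677, 0.774]
force: [-0.2, 0.9, 0.4]
width: 0.183
```

```bash
cat > st.py <<'E'
from h import *
from scipy.spatial.transform import Rotation as Ro
th=np.radians(5.35);E=np.array([.5515,.058]);B=np.array([[np.cos(th),np.sin(th)],[-np.sin(th),np.cos(th)]])
B3=np.eye(3);B3[:2,:2]=B
def st():
    s=status.observe();p=np.array(s['position']);R=B3@Ro.from_rotvec(s['ee_rot']).as_matrix()
    print('t',round(s['clock'],2),'bed tcp',(B@(p[:2]-E)).round(4),p[2].round(4),'F bed',(B3@s['force']).round(1),'w',s['width']);print('tool x',R[:,0].round(3),'z',R[:,2].round(3));print('q',np.round(s['joints'],2))
    return s
E
python3 - <<'E'
from st import *
st(); im=grab('wrist','w1.png'); print(np.array(im['R']).T.round(2),-np.array(im['R']).T@im['t'])
E
```

```text
t 1.4 bed tcp [-0.1079 -0.2754] 0.2506 F bed [-0.1  1.   0.4] w 0.1832653542976334
tool x [ 0.006 -0.703 -0.711] z [-0.004  0.711 -0.703]
q [ 0.77  0.62 -0.11  1.47 -0.48  1.64 -0.7 ]
[[ 0.07 -0.94 -0.34]
 [-0.7  -0.29  0.65]
 [-0.71  0.19 -0.68]] [ 0.5557301  -0.32989542  0.36301556]
```

View pics/w1.png

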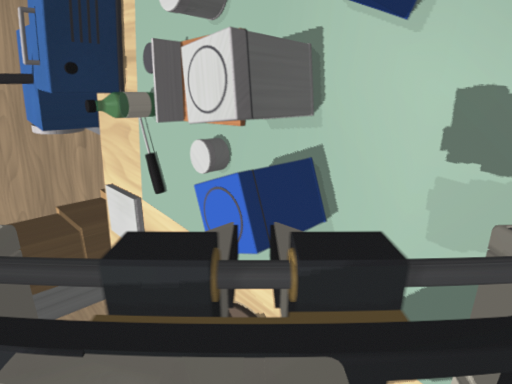

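The wrist view shows the tin at px (245,80) and blue tin 2 at (260,205). The wrist camera sits on the bed +x side, where it would pass close over blue tin 1. I'll turn the tool half round so it sits on the free side.

>>> jog_arm(
  commands="1 0.0573 0.0723 0 -0.00165 0.01672 -0.0166; 1 0.0573 0.0723 0 -0.00165 0.01672 -0.0166; 1 0.0573 0.0723 0 -0.00165 0.01672 -0.0166; 1 0.0573 0.0723 0 -0.00165 0.01672 -0.0166; 1 0.0573 0.0723 0 -0.00165 0.01672 -0.0166",
)

```text
clock: 1.95
position: [0.5529, -0.1246, 0.251]
ee_rot: [-1.184, 2.404, 1.035]
force: [0.9, -1.1, 0.5]
width: 0.003
```

```bash
python3 -c "
from st import *
st()"
```

```text
t 1.95 bed tcp [-0.0157 -0.182 ] 0.251 F bed [ 0.8 -1.2  0.5] w 0.002790749377842471
tool x [-0.682 -0.52  -0.514] z [-0.004  0.705 -0.709]
q [ 0.49  0.62  0.03  1.48 -0.63  1.57 -1.53]
```

>>> jog_arm(
  commands="1 0 0 0 0.00165 -0.01672 0.0166; 1 0 0 0 0.00165 -0.01672 0.0166; 1 0 0 0 0.00165 -0.01672 0.0166; 1 0 0 0 0.00165 -0.01672 0.0166; 1 0 0 0 0.00165 -0.01672 0.0166",
)

```text
clock: 2.45
position: [0.5522, -0.1255, 0.2509]
ee_rot: [-1.856, 1.684, 0.763]
force: [-0.2, -0.6, -0.1]
width: 0.011
```

>>> jog_arm(
  commands="1 0 0 0 0.00165 -0.01672 0.0166; 1 0 0 0 0.00165 -0.01672 0.0166; 1 0 0 0 0.00165 -0.01672 0.0166; 1 0 0 0 0.00165 -0.01672 0.0166; 1 0 0 0 0.00165 -0.01672 0.0166",
)

```text
clock: 2.95
position: [0.5522, -0.1257, 0.2508]
ee_rot: [-2.238, 0.86, 0.437]
force: [-0.6, -0.9, 0.3]
width: 0.002
```

>>> jog_arm(
  commands="1 0 0 0 0.00165 -0.01672 0.0166; 1 0 0 0 0.00165 -0.01672 0.0166; 1 0 0 0 0.00165 -0.01672 0.0166; 1 0 0 0 0.00165 -0.01672 0.0166; 1 0 0 0 0.00165 -0.01672 0.0166",
)

```text
clock: 3.45
position: [0.5522, -0.1257, 0.2507]
ee_rot: [-2.35, -0.01, 0.082]
force: [0.3, -0.4, -0.5]
width: 0.003
```

>>> jog_arm(
  commands="1 0 0 0 0.00165 -0.01672 0.0166; 1 0 0 0 0.00165 -0.01672 0.0166; 1 0 0 0 0.00165 -0.01672 0.0166; 1 0 0 0 0.00165 -0.01672 0.0166; 1 0 0 0 0.00165 -0.01672 0.0166",
)

```text
clock: 3.95
position: [0.5522, -0.1258, 0.2506]
ee_rot: [-2.198, -0.867, -0.277]
force: [0.0, 0.7, -0.0]
width: 0.001
```

>>> jog_arm(
  commands="1 0 0 0 0.00165 -0.01672 0.0166; 1 0 0 0 0.00165 -0.01672 0.0166; 1 0 0 0 0.00165 -0.01672 0.0166; 1 0 0 0 0.00165 -0.01672 0.0166; 1 0 0 0 0.00165 -0.01672 0.0166",
)

```text
clock: 4.45
position: [0.5523, -0.1258, 0.2504]
ee_rot: [-1.786, -1.657, -0.618]
force: [-0.1, -0.2, -0.0]
width: 0.002
```

Run:
```python
from st import *
s=st()
R=Ro.from_rotvec(s['ee_rot']);a=np.pi/4
z=B3.T@[0,np.sin(a),-np.cos(a)];x=B3.T@[0,np.cos(a),np.sin(a)]
T=Ro.from_matrix(np.c_[x,np.cross(z,x),z])
print('turn units',((T*R.inv()).as_rotvec()/2/np.pi).round(5))
```

```text
t 4.45 bed tcp [-0.0164 -0.1831] 0.2504 F bed [-0.1 -0.2 -0. ] w 0.0023599684670092993
tool x [0.17  0.69  0.704] z [-0.005  0.715 -0.7  ]
q [ 1.02  0.8  -0.91  1.42 -0.15  1.43  1.73]
turn units [ 0.00023 -0.01993  0.01853]
```

>>> jog_arm(
  commands="1 0.015 0.0014 -0.06 0.0001 -0.00997 0.00927; 1 0 0 -0.06 0.0001 -0.00997 0.00927; 1 0 0 -0.12 0 0 0; 1 0 0 -0.12 0 0 0; 1 0 0 -0.12 0 0 0",
)

```text
clock: 4.95
position: [0.5568, -0.1257, 0.1051]
ee_rot: [-1.671, -1.824, -0.687]
force: [-0.5, -0.0, -0.3]
width: 0.003
```

>>> jog_arm(
  commands="1 0 0 -0.08 0 0 0; 1 0 0 -0.08 0 0 0; 1 0 0 -0.045 0 0 0; 1 0 0 0 0 0 0; 1 0 0 0 0 0 0",
)

```text
clock: 5.45
position: [0.5575, -0.1239, 0.0461]
ee_rot: [-1.667, -1.824, -0.689]
force: [0.5, -0.3, 0.5]
width: 0.005
```

Run:
```python
from st import *
st();grab('scene','sc2.png')
```

```text
t 5.45 bed tcp [-0.011  -0.1817] 0.0461 F bed [ 0.4 -0.4  0.5] w 0.005325463342664176
tool x [0.004 0.706 0.708] z [-0.001  0.708 -0.706]
q [ 0.99  1.05 -0.86  1.54  0.01  1.15  1.97]
```

View pics/sc2.png

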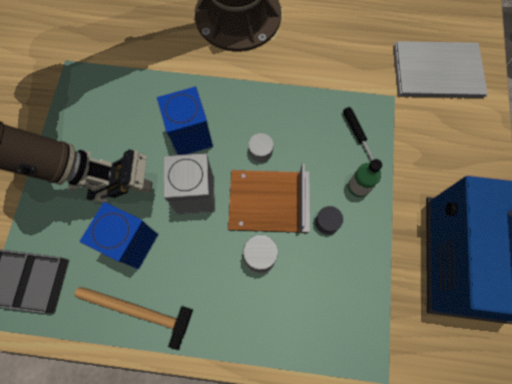

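>>> jog_arm(
  commands="1 -0.0025 0.02655 0 0 0 0; 1 -0.0025 0.02655 0 0 0 0; 1 -0.0025 0.02655 0 0 0 0; 1 -0.0009 0.00996 0 0 0 0; 1 -0.0009 0.00996 0 0 0 0",
)

```text
clock: 6.0
position: [0.5541, -0.0934, 0.0454]
ee_rot: [-1.667, -1.824, -0.687]
force: [-0.2, 0.9, 0.6]
width: 0.004
```

>>> jog_arm(
  commands="1 -0.0006 0.00664 0 0 0 0; 1 -0.0006 0.00664 0 0 0 0; 1 -0.0006 0.00664 0 0 0 0; 1 -0.0006 0.00664 0 0 0 0; 1 -0.0006 0.00664 0 0 0 0",
)

```text
clock: 6.5
position: [0.5533, -0.0839, 0.0452]
ee_rot: [-1.667, -1.823, -0.688]
force: [0.5, -0.4, -0.6]
width: 0.004
```

>>> jog_arm(
  commands="1 -0.0006 0.00664 0 0 0 0; 1 -0.0006 0.00664 0 0 0 0; 1 -0.0006 0.00664 0 0 0 0; 1 -0.0006 0.00664 0 0 0 0; 1 -0.0006 0.00664 0 0 0 0",
)

```text
clock: 7.0
position: [0.5527, -0.0748, 0.0452]
ee_rot: [-1.669, -1.824, -0.688]
force: [0.3, -4.2, 2.5]
width: -0.001
```

>>> jog_arm(
  commands="1 -0.0006 0.00664 0 0 0 0; 1 -0.0006 0.00664 0 0 0 0; 1 -0.0006 0.00664 0 0 0 0; 1 -0.0006 0.00664 0 0 0 0; 1 -0.0006 0.00664 0 0 0 0",
)

```text
clock: 7.5
position: [0.5514, -0.0639, 0.0452]
ee_rot: [-1.667, -1.823, -0.688]
force: [-1.0, -4.2, 1.4]
width: 0.005
```

>>> jog_arm(
  commands="1 -0.0006 0.00664 0 0 0 0; 1 -0.0006 0.00664 0 0 0 0; 1 -0.0006 0.00664 0 0 0 0; 1 -0.0006 0.00664 0 0 0 0; 1 -0.0006 0.00664 0 0 0 0",
)

```text
clock: 8.0
position: [0.5506, -0.0539, 0.0452]
ee_rot: [-1.667, -1.823, -0.688]
force: [-0.9, -3.6, 0.5]
width: 0.003
```

```bash
cat > tin.py <<'E'
from m import *
from st import *
def tin():
    for n in('top','scene'):
        im=grab(n);P=cloud(im);z=P[...,2];S=cv2.cvtColor(im['pixels'],cv2.COLOR_RGB2HSV)[...,1]
        q=(P[...,:2]-E)@B.T
        roi=(abs(q[...,0]+.01)<.085)&(q[...,1]>-.14)&(q[...,1]<.07)
        m=((z>.125)&(z<.155)&(S<70)&roi).astype(np.uint8)
        m=cv2.morphologyEx(m,cv2.MORPH_OPEN,np.ones((5,5)))
        r=rect(m,im,.14); print(n,(B@(r[0]/1000-E)).round(4),r[1],'relyaw',round((r[2]-5.35+45)%90-45,2))
E
python3 -c "
from tin import *
st();tin()"
```

```text
t 8.0 bed tcp [-0.0114 -0.1113] 0.0452 F bed [-1.3 -3.5  0.5] w 0.003210352494266475
tool x [0.004 0.706 0.708] z [-0.001  0.708 -0.706]
q [ 0.95  1.02 -0.89  1.66 -0.01  1.02  1.92]
top [-0.0103 -0.0596] [94.4 89.9] relyaw 1.88
scene [-0.0045 -0.0587] [93.8 93.4] relyaw 1.81
```

>>> jog_arm(
  commands="1 -0.0006 0.00664 0 0 0 0; 1 -0.0006 0.00664 0 0 0 0; 1 -0.0006 0.00664 0 0 0 0; 1 -0.0005 0.005 0 0 0 0; 1 -0.0005 0.005 0 0 0 0",
)

```text
clock: 8.6
position: [0.5497, -0.045, 0.0452]
ee_rot: [-1.667, -1.823, -0.688]
force: [-0.2, -3.6, 2.2]
width: 0.006
```

>>> jog_arm(
  commands="1 -0.0003 0.0033 0 0 0 0; 1 -0.0003 0.0033 0 0 0 0; 1 -0.0002 0.0025 0 0 0 0; 1 -0.0002 0.0025 0 0 0 0; 1 0 0 0 0 0 0",
)

```text
clock: 9.1
position: [0.5494, -0.0414, 0.0452]
ee_rot: [-1.667, -1.823, -0.688]
force: [-0.2, -2.6, -1.2]
width: 0.003
```

```bash
python3 -c "
from tin import *
st();tin()"
```

```text
t 9.1 bed tcp [-0.0113 -0.0988] 0.0452 F bed [-0.5 -2.6 -1.2] w 0.0025460713052191373
tool x [0.004 0.706 0.708] z [-0.001  0.708 -0.706]
q [ 0.94  1.01 -0.89  1.67 -0.02  0.99  1.91]
top [-0.0087 -0.046 ] [94.5 85.9] relyaw 0.29
scene [-0.0022 -0.0477] [95.8 93.9] relyaw 0.43
```

>>> jog_arm(
  commands="1 -0.00012 0.0013 0 0 0 0; 1 -0.00012 0.0013 0 0 0 0; 1 -0.00012 0.0013 0 0 0 0; 1 -0.00012 0.0013 0 0 0 0; 1 0 0 0 0 0 0",
)

```text
clock: 9.7
position: [0.5494, -0.04, 0.0452]
ee_rot: [-1.667, -1.823, -0.688]
force: [-0.6, -3.5, 0.4]
width: 0.007
```

>>> jog_arm(
  commands="1 -0.00012 0.0013 0 0 0 0; 1 -0.00012 0.0013 0 0 0 0; 1 -0.00012 0.0013 0 0 0 0; 1 -0.00012 0.0013 0 0 0 0; 1 0 0 0 0 0 0",
)

```text
clock: 10.2
position: [0.5492, -0.0384, 0.0453]
ee_rot: [-1.667, -1.823, -0.688]
force: [0.4, -3.1, -0.1]
width: 0.007
```

>>> jog_arm(
  commands="1 -0.00012 0.0013 0 0 0 0; 1 -0.00012 0.0013 0 0 0 0; 1 -0.00012 0.0013 0 0 0 0; 1 0 0 0 0 0 0; 1 0 0 0 0 0 0",
)

```text
clock: 10.7
position: [0.5494, -0.0378, 0.0452]
ee_rot: [-1.668, -1.824, -0.688]
force: [0.4, -5.0, 2.5]
width: 0.005
```

```bash
python3 -c "
from tin import *
st();tin()"
```

```text
t 10.7 bed tcp [-0.011  -0.0952] 0.0452 F bed [-0.1 -5.   2.5] w 0.0047410998290271416
tool x [0.005 0.706 0.708] z [-0.001  0.708 -0.706]
q [ 0.93  1.01 -0.89  1.68 -0.02  0.99  1.9 ]
top [-0.0083 -0.0416] [94.9 84.6] relyaw -0.14
scene [-0.0021 -0.0437] [96.  92.9] relyaw -0.28
```

>>> jog_arm(
  commands="1 0.0009 -0.00996 0 0 0 0; 1 0.0019 -0.02 0 0 0 0; 1 0.0019 -0.02 0.05 0 0 0; 1 0 0 0.1 0 0 0; 1 0 0 0.08 0 0 0",
)

```text
clock: 11.3
position: [0.5507, -0.0524, 0.1165]
ee_rot: [-1.667, -1.823, -0.689]
force: [-0.2, 0.3, 0.2]
width: 0.005
```

```bash
python3 -c "
from tin import *
st();tin();grab('scene','sc3.png')"
```

```text
t 11.3 bed tcp [-0.0111 -0.1098] 0.1165 F bed [-0.2  0.4  0.2] w 0.004500317569231354
tool x [0.004 0.705 0.709] z [-0.001  0.709 -0.705]
q [ 0.97  0.92 -0.93  1.63 -0.06  1.11  1.88]
top [-0.0081 -0.046 ] [94.3 93.6] relyaw 0.07
scene [-0.0019 -0.044 ] [96.2 93.9] relyaw 0.2
```

View pics/sc3.png

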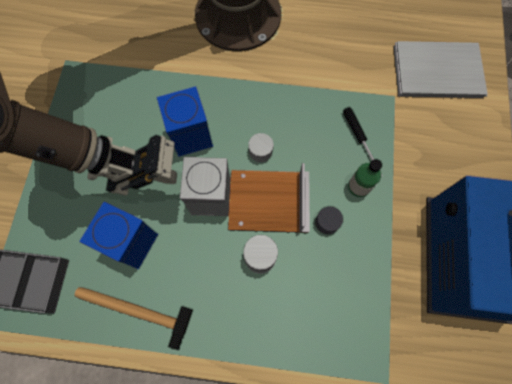

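>>> jog_arm(
  commands="1 0.0147 0.0215 0 0 0 0; 1 -0.0012 0.0133 0 0 0 0; 1 -0.0006 0.00664 0 0 0 0; 1 -0.0006 0.00664 0 0 0 0; 1 -0.0003 0.0033 0 0 0 0",
)

```text
clock: 11.95
position: [0.5538, -0.0372, 0.1138]
ee_rot: [-1.667, -1.823, -0.687]
force: [-1.3, -4.4, 2.2]
width: 0.007
```

>>> jog_arm(
  commands="1 -0.0012 0.0133 0.0107 0 0 0; 1 -0.0012 0.0133 0.0103 0 0 0; 1 -0.0012 0.0133 0.0097 0 0 0; 1 -0.0012 0.0133 0.009 0 0 0; 1 -0.0012 0.0133 0.0085 0 0 0",
)

```text
clock: 12.45
position: [0.5523, -0.0165, 0.1291]
ee_rot: [-1.667, -1.824, -0.688]
force: [0.1, -0.7, -0.4]
width: 0.001
```

Run:
```python
from st import *
st();im=grab('scene','sc4.png')
```

```text
t 12.45 bed tcp [-0.0062 -0.0742] 0.1291 F bed [ 0.  -0.8 -0.4] w 0.000650990095891716
tool x [0.004 0.706 0.708] z [-0.001  0.708 -0.706]
q [ 0.94  0.9  -0.95  1.67 -0.08  1.07  1.84]
```

View pics/sc4.png

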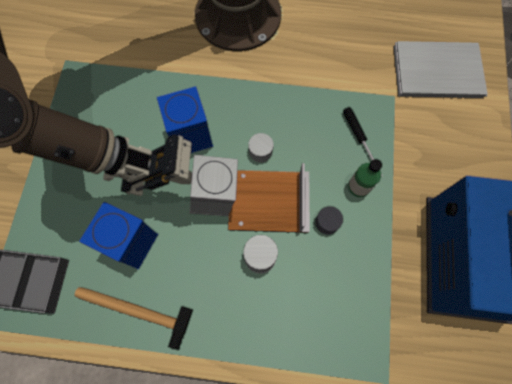

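Scene view: the lid has moved over the bed edge to about px (214,178), so the tin is tipping. I'll continue along the arc.

>>> jog_arm(
  commands="1 -0.0014 0.0148 0.008 0 0 0; 1 -0.0014 0.0148 0.0075 0 0 0; 1 -0.0014 0.0148 0.007 0 0 0; 1 -0.0014 0.0148 0.0065 0 0 0; 1 -0.0014 0.0148 0.006 0 0 0",
)

```text
clock: 13.0
position: [0.5501, 0.0058, 0.1394]
ee_rot: [-1.667, -1.823, -0.688]
force: [-1.2, -0.8, 0.0]
width: 0.005
```

>>> jog_arm(
  commands="1 -0.0015 0.0158 0.0055 0 0 0; 1 -0.0015 0.0158 0.005 0 0 0; 1 -0.0015 0.0158 0.0044 0 0 0; 1 -0.0015 0.0158 0.0038 0 0 0; 1 -0.0015 0.0158 0.0033 0 0 0",
)

```text
clock: 13.5
position: [0.5478, 0.0295, 0.1459]
ee_rot: [-1.667, -1.823, -0.688]
force: [0.2, -0.1, 0.3]
width: 0.001
```

>>> jog_arm(
  commands="1 -0.001 0.01 0.002 0 0 0; 1 -0.001 0.01 0.002 0 0 0; 1 -0.001 0.01 0.001 0 0 0; 1 -0.001 0.01 0.001 0 0 0; 1 -0.001 0.01 0.001 0 0 0",
)

```text
clock: 14.0
position: [0.5464, 0.0442, 0.1479]
ee_rot: [-1.667, -1.823, -0.688]
force: [0.4, 0.0, 0.9]
width: 0.007
```

Run:
```python
from st import *
st();im=grab('scene','sc5.png')
```

```text
t 14.0 bed tcp [-0.0064 -0.0133] 0.1479 F bed [0.4 0.  0.9] w 0.006655147258678111
tool x [0.005 0.706 0.708] z [-0.001  0.708 -0.706]
q [ 0.89  0.85 -0.99  1.74 -0.12  0.99  1.79]
```

View pics/sc5.png

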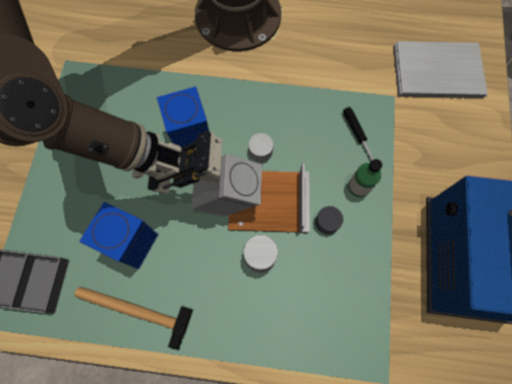

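The tin leans about 37°, lid at px (242,180), close to the balance point. I'll push a little further.

>>> jog_arm(
  commands="1 -0.001 0.01 0 0 0 0; 1 -0.001 0.01 0 0 0 0; 1 -0.001 0.01 0 0 0 0; 1 -0.001 0.01 0 0 0 0; 1 -0.001 0.01 -0.001 0 0 0",
)

```text
clock: 14.55
position: [0.5449, 0.0592, 0.1476]
ee_rot: [-1.667, -1.824, -0.688]
force: [0.4, -0.5, -0.8]
width: 0.002
```

>>> jog_arm(
  commands="1 -0.001 0.01 -0.001 0 0 0; 1 -0.001 0.01 -0.001 0 0 0; 1 0 0 0 0 0 0; 1 0 0 0 0 0 0; 1 0 0 0 0 0 0",
)

```text
clock: 15.05
position: [0.5444, 0.0647, 0.147]
ee_rot: [-1.667, -1.823, -0.688]
force: [-0.3, -0.6, -0.8]
width: 0.008
```

Run:
```python
from st import *
st();im=grab('scene','sc6.png')
```

```text
t 15.05 bed tcp [-0.0064  0.0074] 0.147 F bed [-0.3 -0.5 -0.8] w 0.008329833603018389
tool x [0.005 0.706 0.708] z [-0.001  0.708 -0.706]
q [ 0.87  0.84 -0.99  1.76 -0.13  0.95  1.77]
```

View pics/sc6.png

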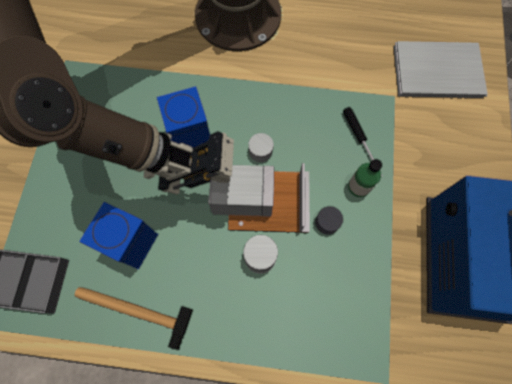

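The tin now lies on the bed, lid towards the fence (body px 212–273, row ~190). I'll back off, go down behind its foot and measure.

>>> jog_arm(
  commands="1 0.0044 -0.0465 0.01 0 0 0; 1 0.0044 -0.0465 0 0 0 0; 1 0.0044 -0.0465 0 0 0 0; 1 0.0044 -0.0465 0 0 0 0; 1 0.0044 -0.0465 -0.01 0 0 0",
)

```text
clock: 15.6
position: [0.5513, -0.0066, 0.147]
ee_rot: [-1.669, -1.823, -0.688]
force: [-0.3, 0.2, 0.3]
width: 0.003
```

```bash
cat > lie.py <<'E'
from m import *
from st import *
def lie():
    for n,e in(('top',[-.0016,-.0014]),('scene',[.0016,.0013])):
        im=grab(n);P=cloud(im);z=P[...,2];S=cv2.cvtColor(im['pixels'],cv2.COLOR_RGB2HSV)[...,1]
        q=(P[...,:2]-E)@B.T
        roi=(abs(q[...,0]+.01)<.085)&(q[...,1]>-.04)&(q[...,1]<.2)
        m=((z>.094)&(z<.114)&(S<80)&roi).astype(np.uint8)
        m=cv2.morphologyEx(m,cv2.MORPH_OPEN,np.ones((5,5)))
        r=rect(m,im,.104);b=(np.array(r[3])/1000-E)@B.T-e
        print(n,'z',np.nanmedian(z[m>0]).round(4),'c',b.mean(0).round(4),r[1],'y',b[:,1].min().round(4),b[:,1].max().round(4),'relyaw',round((r[2]-5.35+45)%90-45,2))
E
python3 -c "
from lie import *
st();lie()"
```

```text
t 15.6 bed tcp [-0.0062 -0.0643] 0.147 F bed [-0.3  0.3  0.3] w 0.0027437081963334387
tool x [0.005 0.706 0.708] z [-0.     0.708 -0.706]
q [ 0.94  0.87 -0.97  1.67 -0.1   1.07  1.83]
top z 0.1049 c [-0.0062  0.033 ] [ 93.2 139.7] y -0.0372 0.1032 relyaw -0.4
scene z 0.1041 c [-0.0043  0.0315] [ 93.8 138.9] y -0.0383 0.1013 relyaw 0.37
```

>>> jog_arm(
  commands="1 0.0031 -0.0332 -0.03 0 0 0; 1 0 0 -0.08 0 0 0; 1 0 0 -0.1 0 0 0; 1 0 0 -0.08 0 0 0; 1 0 0 -0.033 0 0 0",
)

```text
clock: 16.2
position: [0.5504, -0.0146, 0.0475]
ee_rot: [-1.666, -1.821, -0.685]
force: [0.2, 0.9, 1.0]
width: 0.004
```

>>> jog_arm(
  commands="1 -0.0025 0.02655 0 0 0 0; 1 -0.0025 0.02655 0 0 0 0; 1 -0.0016 0.0166 0 0 0 0; 1 -0.0006 0.00664 0 0 0 0; 1 -0.0006 0.00664 0 0 0 0",
)

```text
clock: 16.7
position: [0.5497, 0.0103, 0.0507]
ee_rot: [-1.667, -1.825, -0.688]
force: [-0.4, 0.3, 0.3]
width: 0.004
```

>>> jog_arm(
  commands="1 -0.0006 0.00664 0 0 0 0; 1 -0.0006 0.00664 0 0 0 0; 1 -0.0006 0.00664 0 0 0 0; 1 -0.0006 0.00664 0 0 0 0; 1 -0.0006 0.00664 0 0 0 0",
)

```text
clock: 17.2
position: [0.5491, 0.0193, 0.0501]
ee_rot: [-1.669, -1.823, -0.688]
force: [0.3, -4.3, 1.8]
width: 0.005
```

>>> jog_arm(
  commands="1 -0.0009 0.00996 0 0 0 0; 1 -0.0009 0.00996 0 0 0 0; 1 -0.0009 0.00996 0 0 0 0; 1 -0.0009 0.00996 0 0 0 0; 1 -0.0009 0.00996 0 0 0 0",
)

```text
clock: 17.7
position: [0.5473, 0.0352, 0.05]
ee_rot: [-1.667, -1.824, -0.688]
force: [0.7, -3.9, 2.3]
width: 0.005
```

>>> jog_arm(
  commands="1 -0.0009 0.00996 0 0 0 0; 1 -0.0009 0.00996 0 0 0 0; 1 -0.0009 0.00996 0 0 0 0; 1 -0.0009 0.00996 0 0 0 0; 1 -0.0009 0.00996 0 0 0 0",
)

```text
clock: 18.2
position: [0.5458, 0.0502, 0.0501]
ee_rot: [-1.667, -1.823, -0.688]
force: [0.3, -3.5, 0.9]
width: 0.007
```

>>> jog_arm(
  commands="1 -0.0009 0.00996 0 0 0 0; 1 -0.0009 0.00996 0 0 0 0; 1 -0.0009 0.00996 0 0 0 0; 1 -0.0009 0.00996 0 0 0 0; 1 -0.0009 0.00996 0 0 0 0",
)

```text
clock: 18.7
position: [0.5445, 0.0652, 0.0501]
ee_rot: [-1.667, -1.823, -0.688]
force: [0.1, -3.4, -0.3]
width: 0.003
```

```bash
python3 -c "
from lie import *
st();lie()"
```

```text
t 18.7 bed tcp [-0.0063  0.0078] 0.0501 F bed [-0.2 -3.4 -0.3] w 0.003261959522954162
tool x [0.005 0.706 0.708] z [-0.001  0.708 -0.706]
q [ 0.83  0.98 -0.93  1.8  -0.06  0.82  1.82]
top z 0.1049 c [-0.0061  0.0825] [ 92.8 137.4] y 0.0138 0.1512 relyaw -0.04
scene z 0.104 c [-0.0037  0.0815] [ 93.7 138.9] y 0.0119 0.151 relyaw 0.18
```

>>> jog_arm(
  commands="1 -0.0008 0.0083 0 0 0 0; 1 -0.0008 0.0083 0 0 0 0; 1 -0.0008 0.0083 0 0 0 0; 1 -0.0008 0.0083 0 0 0 0; 1 -0.0006 0.0066 0 0 0 0",
)

```text
clock: 19.3
position: [0.5435, 0.077, 0.0502]
ee_rot: [-1.667, -1.824, -0.688]
force: [0.5, -5.2, 2.3]
width: 0.003
```

>>> jog_arm(
  commands="1 -0.0002 0.0025 0 0 0 0; 1 -0.0002 0.0025 0 0 0 0; 1 -0.0002 0.0025 0 0 0 0; 1 0 0 0 0 0 0; 1 0 0 0 0 0 0",
)

```text
clock: 19.8
position: [0.5433, 0.0792, 0.0502]
ee_rot: [-1.667, -1.823, -0.688]
force: [0.1, -3.1, 1.6]
width: 0.004
```

>>> jog_arm(
  commands="1 -0.0002 0.002 0 0 0 0; 1 -0.0002 0.002 0 0 0 0; 1 -0.0002 0.002 0 0 0 0; 1 0 0 0 0 0 0; 1 0 0 0 0 0 0",
)

```text
clock: 20.3
position: [0.5431, 0.0809, 0.0501]
ee_rot: [-1.667, -1.823, -0.688]
force: [0.8, -4.2, 2.7]
width: 0.004
```

>>> jog_arm(
  commands="1 -0.0002 0.002 0 0 0 0; 1 -0.0002 0.002 0 0 0 0; 1 -0.0001 0.001 0 0 0 0; 1 0 0 0 0 0 0; 1 0 0 0 0 0 0",
)

```text
clock: 20.8
position: [0.543, 0.0821, 0.0501]
ee_rot: [-1.668, -1.823, -0.688]
force: [-0.1, -6.9, 4.0]
width: 0.003
```

>>> jog_arm(
  commands="1 -0.0001 0.0013 0 0 0 0; 1 -0.0001 0.0013 0 0 0 0; 1 -0.0001 0.0013 0 0 0 0; 1 0 0 0 0 0 0; 1 0 0 0 0 0 0",
)

```text
clock: 21.3
position: [0.5433, 0.0822, 0.0499]
ee_rot: [-1.67, -1.824, -0.687]
force: [-0.9, -11.8, 6.4]
width: -0.0
```

>>> jog_arm(
  commands="1 0 0.0011 0 0 0 0; 1 0 0 0 0 0 0; 1 0 0 0 0 0 0; 1 0 0 0 0 0 0; 1 0 0 0 0 0 0",
)

```text
clock: 21.8
position: [0.5433, 0.0823, 0.0499]
ee_rot: [-1.67, -1.824, -0.687]
force: [-0.5, -14.4, 8.4]
width: 0.006
```

```bash
python3 -c "
from lie import *
st();lie()"
```

```text
t 21.8 bed tcp [-0.0059  0.0249] 0.0499 F bed [ -1.8 -14.2   8.4] w 0.00609603823241511
tool x [0.005 0.707 0.707] z [-0.     0.707 -0.707]
q [ 0.81  0.97 -0.93  1.82 -0.06  0.78  1.8 ]
top z 0.1047 c [-0.0054  0.0998] [ 93.2 138.1] y 0.0307 0.1688 relyaw -0.05
scene z 0.1041 c [-0.0039  0.0978] [ 95.  136.5] y 0.0293 0.1662 relyaw -0.25
```

>>> jog_arm(
  commands="1 0.0001 -0.0025 0 0 0 0; 1 0.0003 -0.005 0 0 0 0; 1 0.0006 -0.0066 0 0 0 0; 1 0.0012 -0.0133 0 0 0 0; 1 0.0025 -0.0266 0 0 0 0",
)

```text
clock: 22.4
position: [0.5436, 0.0682, 0.0502]
ee_rot: [-1.665, -1.824, -0.687]
force: [-0.1, -0.5, 0.2]
width: 0.002
```

>>> jog_arm(
  commands="1 0.0031 -0.0332 0 0 0 0; 1 0.0031 -0.0332 0 0 0 0; 1 0.0031 -0.0332 0 0 0 0; 1 0.0031 -0.0332 0.03 0 0 0; 1 0 0 0 0 0 0",
)

```text
clock: 22.9
position: [0.5492, 0.0259, 0.06]
ee_rot: [-1.67, -1.823, -0.69]
force: [-0.2, 0.1, -0.2]
width: 0.006
```

```bash
python3 -c "
from lie import *
st();lie();grab('scene','sc7.png')"
```

```text
t 22.9 bed tcp [-0.0053 -0.0318] 0.06 F bed [-0.2  0.1 -0.2] w 0.005757521834396091
tool x [0.005 0.707 0.708] z [ 0.002  0.708 -0.707]
q [ 0.87  0.97 -0.92  1.75 -0.05  0.89  1.84]
top z 0.1047 c [-0.0054  0.0989] [ 93.2 139.9] y 0.0289 0.169 relyaw -0.15
scene z 0.1041 c [-0.0036  0.097 ] [ 94.  138.1] y 0.0278 0.1663 relyaw -0.25
```

View pics/sc7.png

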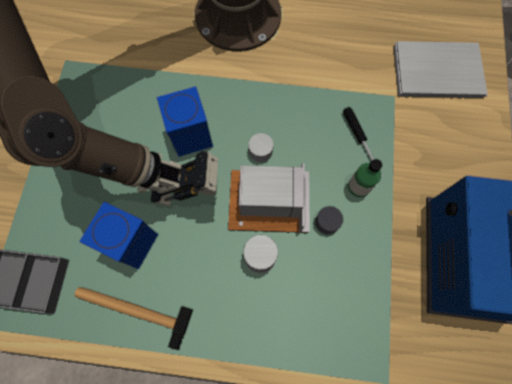

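The tin lies with its lid against the fence (px 240–305, rows 168–220). The arm is clear and the neighbouring tins, oil and spool look unmoved.

```bash
python3 -c "
from cell import arm
print(arm.sign_off())"
```

```text
the job is handed in; nothing more can be done
None
```

The tin is lying on its side on the bed with its lid against the fence, and I handed the job in at about 23 s of the 72 s; no verdict was reported.

- **Push and tip:** I slid the tin up to the bed edge, where it stood within about 0.2° of square. Pushed high up, it tipped over onto the bed, but it came down with its foot about 37 mm in front of the edge. It then needed a push of about 65 mm to the fence.
- **Press and release:** At the fence, the tool read 14.4 N along the push and 8.4 N vertically, about 17 N in all. Taking off 3.5 N of sliding friction, that leaves roughly 10–11 N on the fence. I held it for about half a second and backed straight off.
- **Final position:** The two cameras put the lid at 166 and 169 mm from the edge, against 168 mm for the fence. They differ by about 2.7 mm, so the lid gap is known only to within a couple of millimetres. The tin's upper side is at 104–105 mm, its yaw is within 0.3° of square, and it is about 5 mm off the fence's middle. The robot was touching nothing.
- **Not checked:** In the last picture the other things on the bench look unmoved, but I did not measure them again. The highest force I read on the tin was about 17 N. I read forces only at the end of each half-second move, so a brief higher peak would not have shown.

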